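# Open the tip waste bin with its pedal

### The job

Two small steel pedal bins stand on the lab bench, one rectangular and one round. Press the pedal of the rectangular bin down to its stop with the gripper, so that its lid is fully open, hold it down for two seconds while I drop my used tips in, then let go so that the lid shuts. Leave the round bin's pedal alone.

Things in the scene. Friction and masses are not known exactly. Their poses are not given: they have to be found in the camera images.
- square_pedal (a joint): Pedal hinge of the rectangular bin, rad: 0 = up at rest (lid shut), 0.30 = down on its stop (lid wide open). Hinge line level, 110 mm from the pad's middle towards the bin, 35 mm above the bench. A spring returns it to 0. It resists with about 4 N at the pad at first and 5 N just before the stop, the lid's weight included.
- square_pad (a point): Top middle of the rectangular bin's pedal pad: black rubber, 85 mm wide, 50 mm deep, in front of the bin. Moves with it: 56 mm above the bench at rest, 24 mm on the stop. Axes at rest: x level towards the bin (wall 70 mm away), y along the pad's width, z up. Bin: steel box, black plinth, 170 deep, 200 wide, 196 high, fixed; flat lid hinged at the far edge.
- round_pedal (a joint): Pedal hinge of the round bin, rad: 0 = up at rest (lid shut), 0.30 = down on its stop (lid wide open). Hinge line level, 110 mm from the pad's middle towards the bin, 35 mm above the bench. A spring returns it to 0. To be left alone.
- round_pad (a point): Top middle of the round bin's pedal pad: black rubber, 85 mm wide, 50 mm deep, in front of the bin. Moves with it: 56 mm above the bench at rest, 24 mm on the stop. Axes at rest: x level towards the bin (wall 70 mm away), y along the pad's width, z up. Bin: steel cylinder, black plinth, 176 across, 201 high, fixed; domed round lid.

How it is judged:
On the way, in this order (a step that is already met when the one before it is completed fails the run):
1. the rectangular bin's pedal is held down at its stop (at least 0.25 of 0.30 rad) for 1.2 s (value of joint square_pedal above 0.25 rad), for 1.2 s.
2. the pedal is let go and has come back up (value of joint square_pedal below 0.04 rad), for 0.2 s.
At the end, for the whole second after the job is handed in: After being held at its stop, the rectangular bin's pedal is up again (within 0.04 rad of rest, lid shut), and the round bin's pedal is up too (within 0.04 rad) (value of joint each of square_pedal, round_pedal below 0.04 rad); the robot touches nothing.
It fails at once if the round bin's pedal is pressed (more than 0.08 rad) (value of joint round_pedal above 0.08 rad).
It also fails if it takes over 35 s, if anything falls off the work surface, if the arm or the gripper's body presses on something with over 40 N, if the wrist force passes 120 N, or if a joint passes its speed limit or range.

### The arm

A 7-joint arm with a two-finger parallel gripper is mounted at the origin on the work surface. World frame = base frame: x ahead of the robot, y to its left, z up, the work surface at z = 0. Lengths are in m, angles in rad, forces in N, time in s.
With the tool pointing down it reaches from about 0.4 to 0.75 m from the base axis. Payload 19.5 kg.
Tool frame: the origin (TCP) lies between the finger pads; the fingertips stand 14 mm ahead of it and the grasp point (between the pads) lies 5 mm behind it; z points along the fingers, y is the direction in which the jaws open and shut (so a half turn about z gives the same grasp; the last joint's range is limited). The gripper opens to 85 mm and grips with 20 to 120 N. Pads are 22 mm wide; open, the fingers measure 114 mm over their backs; the gripper's body (76 mm by 85 mm) begins 54 mm behind the grasp point. The pads swing forward as they close: fully open they stand 13 mm farther back than shut.
Start: joints at [-1.174, 0.707, -0.028, 1.485, 0.022, 0.951, -0.075], TCP at [0.244, 0.521, 0.212] pointing down, gripper open.
Joint ranges: [-2.71, 2.71], [-0.32, 2.16], [-1.57, 1.52], [0, 2.45], [-1.46, 4.6], [0, 2.02], [-2.83, 2.83]. Speed limits (rad/s): [1.89, 1.89, 2.57, 2.57, 3.01, 3.01, 3.01].

### API

Orientations are given as a unit quaternion [x, y, z, w].
In Python, from bench import arm gives the robot as it stands.
- The arm moves only by the shell command python3 -m pendant 'ROWS' [FORCE]. ROWS is JSON, a list of rows, each an object of numbers: "ax", "ay", "az": the turn, a rotation vector about the tool's x, y, z in degrees; "dx", "dy", "dz": the shift along the tool's x, y, z in cm; "jaw": the opening, from 0 (shut) to 1 (fully open). In form: [{"ax": .., "ay": .., "az": .., "dx": .., "dy": .., "dz": .., "jaw": ..}, ...]. A call has exactly 8 rows; each row is the pose to reach, as a shift and turn from the pose measured when the call began, along the tool's axes at that moment; what a row does not reach only later rows make up. A row lasts 1/8 s, in which the tool goes at most 62.5 mm and 10.7 degrees, less where a joint would pass 70% of its speed; a pose out of reach is approached as far as the arm can. A call with a gripper value outside its range is refused whole. The fingers move at their own pace and stop on an object; FORCE is the grip in N (left out, the last holds). Time passes only in rows, so rows that repeat a pose let the fingers close, or fill a call up. It gives the time, the measured TCP pose, the force and the opening at its end, in the units of the state.
- arm.observe(): the state, without advancing time (a new reading comes with each control period).
- arm.grab_frame(name): name is "scene" or "top" or "wrist"; returns a dict with "frame" (480x640x3 uint8, blue, green, red), "fx", "fy", "cx", "cy" (pixels), "D" ([k1, k2, p1, p2, k3] as OpenCV has them; the pictures are not rectified), "R" (3x3) and "t" (3): a world point X has camera coordinates R X + t. Camera axes: x right, y down, z forward; pixel columns grow to the right and rows downward; lengths in m; the calibration is good to about 2 mm. A picture is of the moment at which its call begins. There is no depth.
- arm.close_job(): hands the job in, once; it reports no verdict.
The state is a dict: "clock": time; "qpos": joint angles; "joint_vel": joint speeds; "tau": joint torques, N m; "tool_pos": TCP position; "orientation": TCP orientation; "contact_force": force on the tool from outside, world axes, zero at the start; "ft_torque": the same for the moment, N m; "grip_width": finger opening in m.
Only numpy, scipy, OpenCV 4.12 (cv2) and the standard library are available. Lean on these libraries where they do the work, as an engineer would, in place of code of your own. Each camera call takes 0.05 s, during which the arm holds its last target.

## Working session

There is one attempt and no reset: what is moved stays moved. The work goes in short steps, Python scripts to look and compute and a shell command to move; the robot and the scene stay as the last step left them, time stands still between calls to the robot, and variables do not carry over. Pictures are saved under pics/ and viewed, and the job is handed in when it is done.

```bash
mkdir -p pics; python3 - <<'E'
from bench import arm
import cv2,numpy as np
s=arm.observe();print({k:np.round(v,3).tolist() for k,v in s.items()})
for n in ["scene","top"]:
    f=arm.grab_frame(n);cv2.imwrite(f"pics/{n}0.png",f["frame"]);print(n,f["fx"],f["cx"],f["cy"],f["D"],np.round(f["R"],3).tolist(),np.round(f["t"],3))
E
```

```text
{'clock': 0.0, 'qpos': [-1.174, 0.707, -0.028, 1.485, 0.022, 0.951, -0.076], 'joint_vel': [-0.0, -0.001, -0.002, 0.002, -0.0, -0.001, 0.001], 'tau': [0.0, -88.32, 1.234, -23.616, 0.017, 0.007, -0.0], 'tool_pos': [0.244, 0.52, 0.211], 'orientation': [0.218, 0.976, -0.001, -0.0], 'contact_force': [-0.096, 0.601, -0.27], 'ft_torque': [0.003, 0.061, 0.003], 'grip_width': 0.085}
scene 441.19347899151774 325.251064354107 235.63546986699714 [-0.01876704  0.          0.          0.          0.        ] [[0.963, -0.27, 0.006], [-0.253, -0.91, -0.329], [0.094, 0.315, -0.944]] [-0.54   0.176  0.906]
top 610.2480614549991 326.39923288612863 237.1176671141443 [-0.1588292  0.         0.         0.         0.       ] [[0.011, -1.0, -0.024], [-0.987, -0.008, -0.161], [0.161, 0.025, -0.987]] [-0.005  0.562  1.149]
```

View pics/scene0.png

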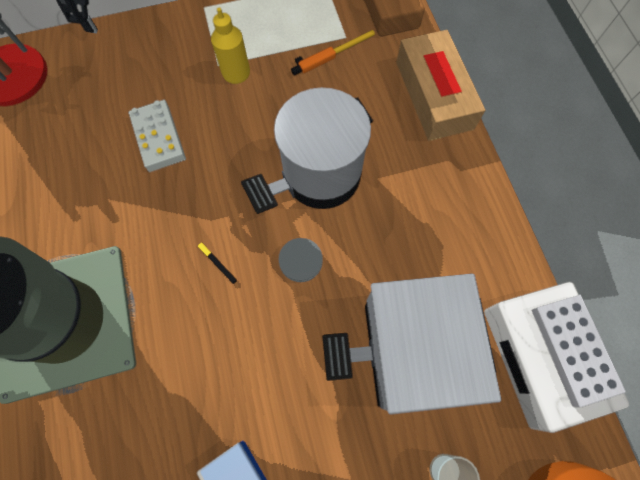

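View pics/top0.png

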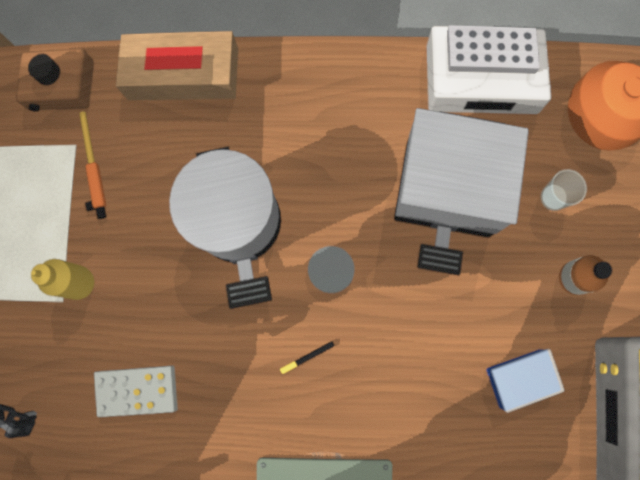

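The top view shows the rectangular bin's pad at about (440,260) and the round bin's pad at (249,293). In the scene view they are at (338,357) and (260,193). The arm is at the left edge.

```bash
cat > h.py <<'E'
import cv2,numpy as np
from bench import arm
def ray(f,uv):
    K=np.array([[f["fx"],0,f["cx"]],[0,f["fy"],f["cy"]],[0,0,1]])
    n=cv2.undistortPoints(np.array([[uv]],float),K,np.array(f["D"],float))[0,0]
    R=np.array(f["R"]);t=np.array(f["t"]).ravel()
    return -R.T@t, R.T@np.array([n[0],n[1],1])
def onz(f,uv,z):
    c,d=ray(f,uv);return c+d*(z-c[2])/d[2]
def pad(f,box):
    x0,y0,x1,y1=box
    m=(f["frame"][y0:y1,x0:x1].max(2)<75).astype(np.uint8)
    m=cv2.morphologyEx(m,cv2.MORPH_CLOSE,np.ones((5,5)))
    cs,_=cv2.findContours(m,cv2.RETR_EXTERNAL,cv2.CHAIN_APPROX_NONE)
    c=max(cs,key=cv2.contourArea)+np.array([x0,y0])
    r=cv2.minAreaRect(c.astype(np.float32));return r,cv2.boxPoints(r)
E
python3 - <<'E'
from h import *
F={n:arm.grab_frame(n) for n in("scene","top")}
B={"sq":{"top":(410,240,475,285),"scene":(315,325,357,388)},"rd":{"top":(215,272,285,315),"scene":(235,165,285,220)}}
for k in B:
    rs=[]
    for n in F:
        r,b=pad(F[n],B[k][n]);P=np.array([onz(F[n],p,.056) for p in b])
        print(k,n,np.round(r[0],1),np.round(r[1],1),"ctr",onz(F[n],r[0],.056).round(4),"sides",np.linalg.norm(np.diff(P,axis=0),axis=1).round(3));print(P[:,:2].round(3).tolist())
        rs.append(ray(F[n],r[0]))
    (a,d),(b,e)=rs
    s=np.linalg.lstsq(np.c_[d,-e],b-a,rcond=None)[0];print("tri",(a+d*s[0]).round(4),(b+e*s[1]).round(4))
E
```

```text
sq scene [337. 356.] [46.5 26.5] ctr [ 0.5213 -0.2213  0.056 ] sides [0.051 0.085 0.049]
[[0.504, -0.174], [0.554, -0.183], [0.538, -0.267], [0.49, -0.258]]
sq top [439.8 259.1] [43.6 24.5] ctr [ 0.5189 -0.2197  0.056 ] sides [0.048 0.085 0.048]
[[0.503, -0.174], [0.55, -0.183], [0.535, -0.266], [0.488, -0.257]]
tri [ 0.5218 -0.2208  0.0459] [ 0.5202 -0.2213  0.0458]
rd scene [258.5 193. ] [38.3 23. ] ctr [0.4535 0.1475 0.056 ] sides [0.05  0.09  0.048]
[[0.42, 0.185], [0.468, 0.199], [0.486, 0.11], [0.439, 0.098]]
rd top [247.9 292.2] [24.7 43.3] ctr [0.4518 0.1496 0.056 ] sides [0.084 0.048 0.084]
[[0.466, 0.196], [0.484, 0.114], [0.437, 0.103], [0.42, 0.185]]
tri [0.4532 0.151  0.0489] [0.4523 0.1507 0.0488]
```

```bash
python3 -m pendant '[{"dx":-2,"dy":-2,"dz":-2,"jaw":0},{"dx":-5,"dy":-5,"dz":-4,"az":-1,"jaw":0},{"dx":-9,"dy":-9,"dz":-5,"az":-2,"jaw":0},{"dx":-13,"dy":-13,"dz":-5,"az":-4,"jaw":0},{"dx":-17,"dy":-17,"dz":-5,"az":-6,"jaw":0},{"dx":-21,"dy":-21,"dz":-5,"az":-8,"jaw":0},{"dx":-25,"dy":-25,"dz":-5,"az":-10,"jaw":0},{"dx":-27,"dy":-27,"dz":-5,"az":-12,"jaw":0}]' 30
cat > d.py <<'E'
from h import *
from scipy.spatial.transform import Rotation as Ro
import sys
s=arm.observe();R=Ro.from_quat(s["orientation"]).as_matrix()
T=np.array([float(a) for a in sys.argv[1:4]])
print(s["clock"],"tcp",np.round(s["tool_pos"],4),"d cm",(R.T@(T-s["tool_pos"])*100).round(2),"F",np.round(s["contact_force"],1),"grip",s["grip_width"],"q",np.round(s["qpos"],2))
y=np.array([np.sin(np.radians(10.5)),np.cos(np.radians(10.5)),0]);x=np.cross(y,[0,0,-1]);G=np.c_[x,y,[0,0,-1]]
print("rotvec deg",np.degrees(Ro.from_matrix(R.T@G).as_rotvec()).round(1))
E
python3 d.py .510 -.219 .25
python3 - <<'E'
from h import *
from scipy.spatial.transform import Rotation as Ro
f=arm.grab_frame("wrist");s=arm.observe();R=Ro.from_quat(s["orientation"]).as_matrix()
print("wristcam in tool",R.T@(-np.array(f["R"]).T@np.array(f["t"]).ravel()-s["tool_pos"]))
E
```

```text
0.2 tcp [0.2442 0.5204 0.2116] d cm [-55.47 -55.64  -3.8 ] F [-0.2 -0.3 -0.1] grip 0.08531946672669513 q [-1.17  0.71 -0.03  1.48  0.02  0.95 -0.08]
rotvec deg [ -0.   -0.  -14.6]
wristcam in tool [ 0.06550149  0.00136374 -0.16136898]schema error: expected keys ax, ay, az, dx, dy, dz, jaw
```

The call was refused because every key has to be given. I'll resend it complete.

```bash
python3 -m pendant '[{"ax":0,"ay":0,"az":0,"dx":-2,"dy":-2,"dz":-2,"jaw":0},{"ax":0,"ay":0,"az":-1,"dx":-5,"dy":-5,"dz":-4,"jaw":0},{"ax":0,"ay":0,"az":-2,"dx":-9,"dy":-9,"dz":-5,"jaw":0},{"ax":0,"ay":0,"az":-4,"dx":-13,"dy":-13,"dz":-5,"jaw":0},{"ax":0,"ay":0,"az":-6,"dx":-17,"dy":-17,"dz":-5,"jaw":0},{"ax":0,"ay":0,"az":-8,"dx":-21,"dy":-21,"dz":-5,"jaw":0},{"ax":0,"ay":0,"az":-10,"dx":-25,"dy":-25,"dz":-5,"jaw":0},{"ax":0,"ay":0,"az":-12,"dx":-27,"dy":-27,"dz":-5,"jaw":0}]' 30
python3 d.py .510 -.219 .25
```

```text
clock: 1.25
tool_pos: [0.3746, 0.1587, 0.262]
orientation: [0.115, 0.993, -0.0, 0.0]
contact_force: [0.4, 0.5, 0.4]
grip_width: -0.0003
1.25 tcp [0.3746 0.1587 0.262 ] d cm [-21.83 -33.67   1.23] F [0.4 0.5 0.4] grip -0.00028403066480336747 q [-0.4   0.39 -0.12  1.96  0.06  0.8   0.79]
rotvec deg [-0.1  0.  -2.7]
```

```bash
python3 -m pendant '[{"ax":0,"ay":0,"az":0,"dx":-2,"dy":-3,"dz":0,"jaw":0},{"ax":0,"ay":0,"az":-1,"dx":-5,"dy":-7,"dz":0,"jaw":0},{"ax":0,"ay":0,"az":-1,"dx":-8,"dy":-12,"dz":0,"jaw":0},{"ax":0,"ay":0,"az":-2,"dx":-11,"dy":-17,"dz":0,"jaw":0},{"ax":0,"ay":0,"az":-2,"dx":-14,"dy":-22,"dz":0,"jaw":0},{"ax":0,"ay":0,"az":-3,"dx":-17,"dy":-27,"dz":0,"jaw":0},{"ax":0,"ay":0,"az":-3,"dx":-20,"dy":-31,"dz":1,"jaw":0},{"ax":0,"ay":0,"az":-3,"dx":-21.8,"dy":-33.7,"dz":1,"jaw":0}]'
python3 d.py .510 -.219 .10
python3 - <<'E'
from h import *
for n in ("wrist","scene"): cv2.imwrite(f"pics/{n}1.png",arm.grab_frame(n)["frame"])
E
```

```text
clock: 2.25
tool_pos: [0.5097, -0.2214, 0.2515]
orientation: [0.09, 0.996, -0.0, -0.0]
contact_force: [-0.1, 0.1, 1.4]
grip_width: -0.0
2.25 tcp [ 0.5097 -0.2214  0.2515] d cm [-0.    0.26 15.15] F [-0.1  0.1  1.4] grip -1.9795747987647765e-05 q [ 0.41  0.63 -0.12  1.49  0.08  1.02  1.66]
rotvec deg [-0.1 -0.   0.2]
```

View pics/wrist1.png

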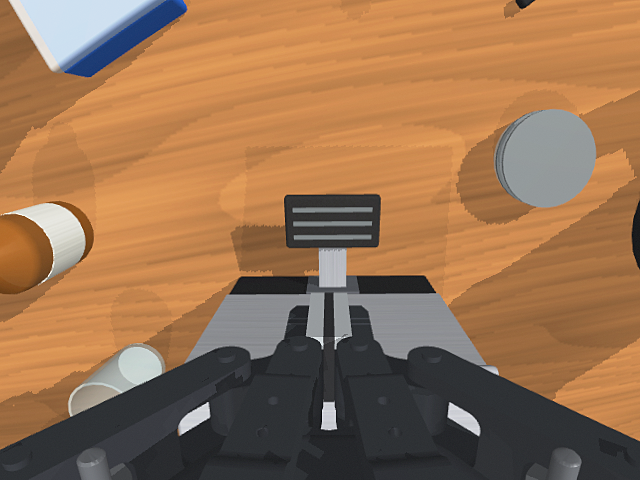

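View pics/scene1.png

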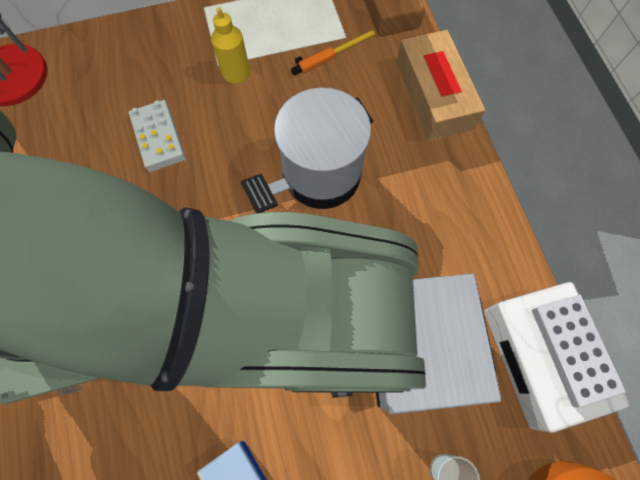

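```bash
python3 - <<'E'
from h import *
f=arm.grab_frame("scene")
u=np.array([np.cos(np.radians(10.5)),-np.sin(np.radians(10.5))])
for z in(.25,.35,.4,.45,.5,.55):
    print(z,[(round(float((onz(f,p,z)[:2]-[.51,-.221])@u),3)) for p in((418,245),(415,310),(424,372))])
f=arm.grab_frame("top");cv2.imwrite("pics/top1.png",f["frame"])
E
```

```text
0.25 [0.149, 0.128, 0.127]
0.35 [0.123, 0.106, 0.105]
0.4 [0.111, 0.094, 0.094]
0.45 [0.098, 0.083, 0.083]
0.5 [0.085, 0.072, 0.071]
0.55 [0.072, 0.061, 0.06]
```

View pics/top1.png

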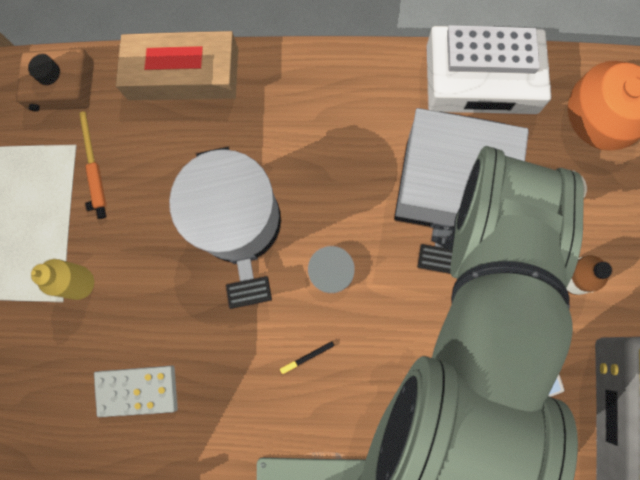

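The wrist hangs about 80 mm ahead of the tool, close to where the lid will swing. I'll tilt the tool by 15° so that the wrist leans back from the lid, and lower it above the pad.

```bash
python3 -m pendant '[{"ax":0,"ay":-2,"az":0,"dx":0,"dy":0.2,"dz":1,"jaw":0},{"ax":0,"ay":-5,"az":0,"dx":0,"dy":0.2,"dz":3,"jaw":0},{"ax":0,"ay":-8,"az":0,"dx":0,"dy":0.2,"dz":6,"jaw":0},{"ax":0,"ay":-11,"az":0,"dx":0,"dy":0.2,"dz":9,"jaw":0},{"ax":0,"ay":-14,"az":0,"dx":0,"dy":0.2,"dz":12,"jaw":0},{"ax":0,"ay":-15,"az":0,"dx":0.2,"dy":0.2,"dz":14,"jaw":0},{"ax":0,"ay":-15,"az":0,"dx":0.2,"dy":0.2,"dz":15,"jaw":0},{"ax":0,"ay":-15,"az":0,"dx":0.2,"dy":0.2,"dz":15,"jaw":0}]'
python3 d.py .508 -.2187 .04
python3 - <<'E'
from h import *
for n in ("wrist","scene"): cv2.imwrite(f"pics/{n}2.png",arm.grab_frame(n)["frame"])
E
```

```text
clock: 3.45
tool_pos: [0.508, -0.2163, 0.1021]
orientation: [0.088, 0.988, -0.012, 0.13]
contact_force: [-0.2, -0.5, 0.5]
grip_width: -0.0002
3.45 tcp [ 0.508  -0.2163  0.1021] d cm [ 1.57 -0.24  6.01] F [-0.2 -0.5  0.5] grip -0.00018291774418826765 q [ 0.43  0.76 -0.09  1.99  0.13  0.13  1.64]
rotvec deg [ 0.  15.   0.3]
```

View pics/wrist2.png

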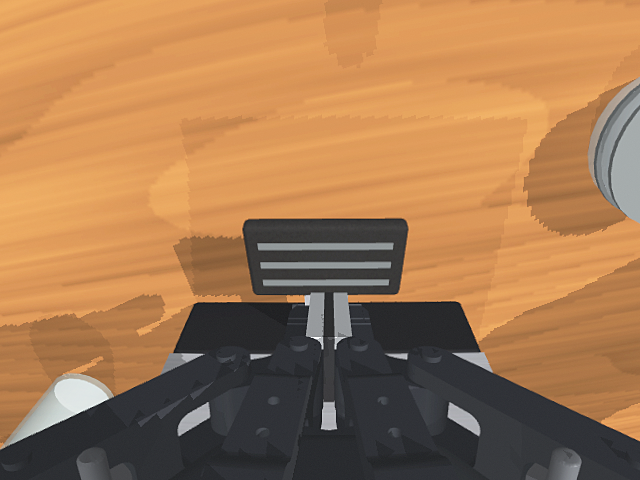

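View pics/scene2.png

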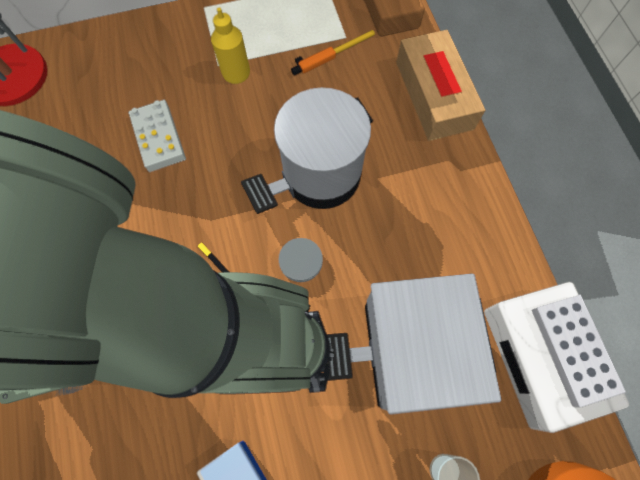

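The 15° tilt brings joint 6 close to its limit. I fitted the arm's geometry by hand, and a 7° tilt keeps joint 6 at about 0.26 at the bottom. I'll press most of the way with that tilt and then check the force.

```bash
python3 -m pendant '[{"ax":0,"ay":3,"az":0,"dx":0.2,"dy":-0.2,"dz":0.8,"jaw":0},{"ax":0,"ay":6,"az":0,"dx":0.4,"dy":-0.2,"dz":1.6,"jaw":0},{"ax":0,"ay":8,"az":0,"dx":0.6,"dy":-0.2,"dz":2.4,"jaw":0},{"ax":0,"ay":8,"az":0,"dx":0.8,"dy":-0.2,"dz":3.2,"jaw":0},{"ax":0,"ay":8,"az":0,"dx":1.0,"dy":-0.2,"dz":4.0,"jaw":0},{"ax":0,"ay":8,"az":0,"dx":1.2,"dy":-0.2,"dz":4.6,"jaw":0},{"ax":0,"ay":8,"az":0,"dx":1.4,"dy":-0.2,"dz":5.2,"jaw":0},{"ax":0,"ay":8,"az":0,"dx":1.5,"dy":-0.2,"dz":5.7,"jaw":0}]'
python3 d.py .508 -.2187 .035
python3 - <<'E'
from h import *
for n in ("wrist","scene"): cv2.imwrite(f"pics/{n}3.png",arm.grab_frame(n)["frame"])
E
```

```text
clock: 4.55
tool_pos: [0.5082, -0.2188, 0.0436]
orientation: [0.089, 0.994, -0.006, 0.061]
contact_force: [-0.1, 0.1, 0.4]
grip_width: -0.0001
4.55 tcp [ 0.5082 -0.2188  0.0436] d cm [0.13 0.   0.85] F [-0.1  0.1  0.4] grip -0.00012578900539549016 q [ 0.4   0.89 -0.07  1.87  0.13  0.26  1.63]
rotvec deg [-0.   7.   0.3]
```

View pics/wrist3.png

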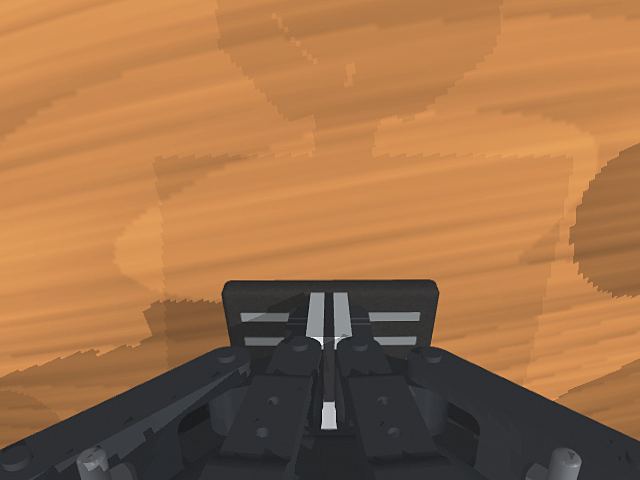

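View pics/scene3.png

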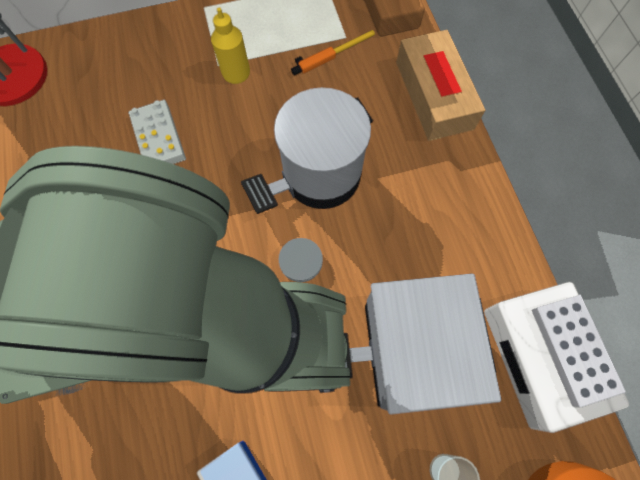

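```bash
python3 - <<'E'
from h import *
from scipy.spatial.transform import Rotation as Ro
f=arm.grab_frame("wrist");s=arm.observe();Rt=Ro.from_quat(s["orientation"]).as_matrix();p=np.array(s["tool_pos"])
K=np.array([[f["fx"],0,f["cx"]],[0,f["fy"],f["cy"]],[0,0,1]])
pr=lambda X:cv2.projectPoints(np.array([X],float),cv2.Rodrigues(np.array(f["R"]))[0],np.array(f["t"],float),K,np.array(f["D"],float))[0].ravel().round(1)
for k in(-.02,-.013,0,.014):print("tip",k,p+Rt[:,2]*k,pr(p+Rt[:,2]*k))
y=np.array([.182,.983,0]);x=np.array([.983,-.182,0]);c=np.array([.520,-.2205,.056])
for z in(.056,.040,.024):
  c[2]=z;print(z,"front corners",[pr(c-.025*x+q*.0425*y) for q in(-1,1)],"mid",pr(c), pr(c+.025*x))
print(np.round(s["contact_force"],2),s["clock"])
top=arm.grab_frame("top");cv2.imwrite("pics/top3.png",top["frame"])
E
```

```text
tip -0.02 [ 0.50580287 -0.21827196  0.06355998] [326.1 312.8]
tip -0.013 [ 0.50664385 -0.21842756  0.05661242] [326.1 305.2]
tip 0 [ 0.50820566 -0.21871654  0.04370981] [326.3 292.6]
tip 0.014 [ 0.50988761 -0.21902776  0.0298147 ] [326.4 280.9]
0.056 front corners [array([216.1, 277.6]), array([438.3, 278.4])] mid [327.1 333.2] [326.9 381.6]
0.04 front corners [array([225.7, 260.2]), array([428.9, 260.9])] mid [327.2 312.2] [327.  358.2]
0.024 front corners [array([233.8, 245.5]), array([421. , 246.1])] mid [327.3 294.3] [327.1 338. ]
[-0.04  0.15 -0.1 ] 4.7
```

View pics/top3.png

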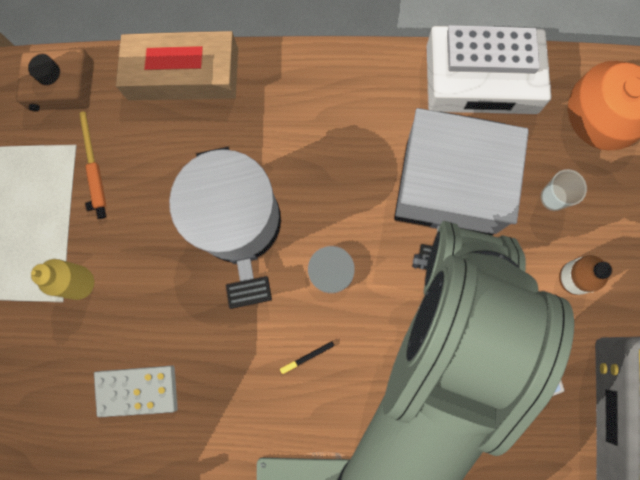

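```bash
python3 - <<'E'
import cv2,numpy as np
a=[cv2.resize(cv2.convertScaleAbs(cv2.imread(f"pics/wrist{i}.png")[190:440,230:430],alpha=1.8,beta=20),None,fx=2,fy=2.4,interpolation=cv2.INTER_CUBIC) for i in(1,3)]
cv2.imwrite("pics/zoom.png",np.hstack(a))
E
```

```text
(no output)
```

View pics/zoom.png

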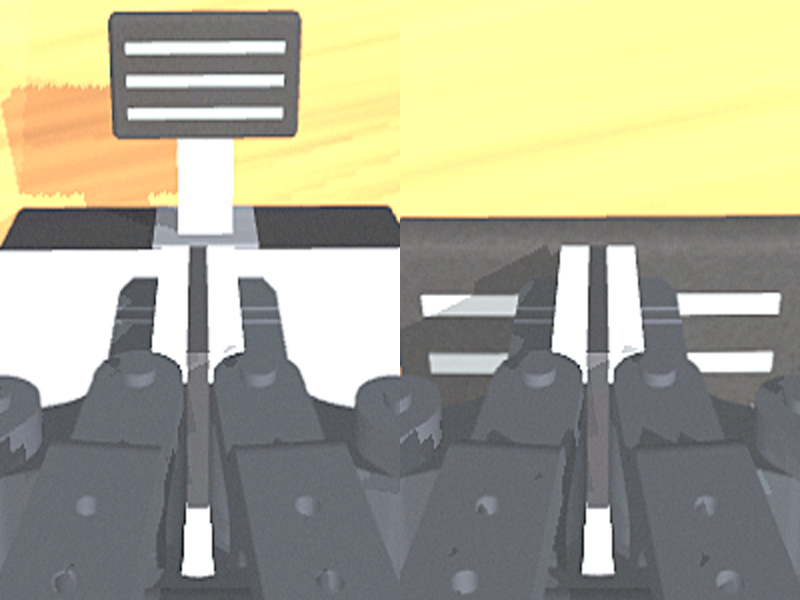

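```bash
python3 - <<'E'
from h import *
from scipy.spatial.transform import Rotation as Ro
f=arm.grab_frame("wrist");s=arm.observe();Rt=Ro.from_quat(s["orientation"]).as_matrix();p=np.array(s["tool_pos"])
K=np.array([[f["fx"],0,f["cx"]],[0,f["fy"],f["cy"]],[0,0,1]])
pr=lambda X:cv2.projectPoints(np.array([X],float),cv2.Rodrigues(np.array(f["R"]))[0],np.array(f["t"],float),K,np.array(f["D"],float))[0].ravel().round(1)
for x in(0,-.011,.011):
  for k in(-.02,-.01,0,.014,.027):print(x,k,pr(p+Rt@[x,0,k]))
E
```

```text
0 -0.02 [326.1 312.4]
0 -0.01 [326.2 301.8]
0 0 [326.3 292.3]
0 0.014 [326.5 280.6]
0 0.027 [326.6 271.2]
-0.011 -0.02 [326.2 338.8]
-0.011 -0.01 [326.3 326.8]
-0.011 0 [326.4 316.2]
-0.011 0.014 [326.5 303. ]
-0.011 0.027 [326.6 292.4]
0.011 -0.02 [326.  284.9]
0.011 -0.01 [326.1 275.7]
0.011 0 [326.3 267.5]
0.011 0.014 [326.4 257.4]
0.011 0.027 [326.5 249.3]
```

The wrist picture shows the pad still at rest, with its front edge at v≈280. The closed fingertips are at v≈292, about 6 mm inside that edge. With no force reading, the tips must be higher than the stated 14 mm ahead of the TCP would put them. I'll go on down in small steps and watch the force.

```bash
python3 -m pendant '[{"ax":0,"ay":0,"az":0,"dx":0,"dy":0,"dz":0.2,"jaw":0},{"ax":0,"ay":0,"az":0,"dx":0.1,"dy":0,"dz":0.4,"jaw":0},{"ax":0,"ay":0,"az":0,"dx":0.1,"dy":0,"dz":0.6,"jaw":0},{"ax":0,"ay":0,"az":0,"dx":0.1,"dy":0,"dz":0.8,"jaw":0},{"ax":0,"ay":0,"az":0,"dx":0.1,"dy":0,"dz":1.0,"jaw":0},{"ax":0,"ay":0,"az":0,"dx":0.2,"dy":0,"dz":1.2,"jaw":0},{"ax":0,"ay":0,"az":0,"dx":0.2,"dy":0,"dz":1.4,"jaw":0},{"ax":0,"ay":0,"az":0,"dx":0.2,"dy":0,"dz":1.5,"jaw":0}]'
python3 d.py .508 -.2187 .01
python3 - <<'E'
from h import *
w=arm.grab_frame("wrist")["frame"];t=arm.grab_frame("top")["frame"]
cv2.imwrite("pics/c4.png",np.hstack([w[190:440,170:490],t[70:320,360:620]]))
E
```

```text
clock: 5.8
tool_pos: [0.508, -0.2187, 0.0287]
orientation: [0.089, 0.994, -0.006, 0.061]
contact_force: [-2.4, 0.2, 4.8]
grip_width: -0.0001
5.8 tcp [ 0.508  -0.2187  0.0287] d cm [0.23 0.01 1.86] F [-2.4  0.2  4.8] grip -5.587905440819633e-05 q [ 0.4   0.92 -0.06  1.87  0.13  0.23  1.63]
rotvec deg [-0.   7.   0.3]
```

View pics/c4.png

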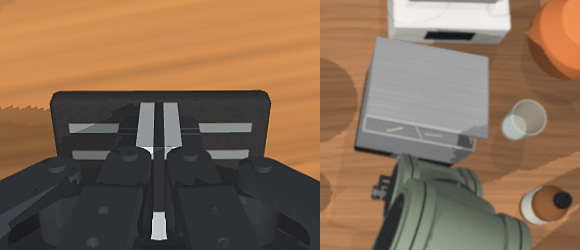

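It has made contact at 4.8 N, and the lid has begun to open in the top view. I'll keep going down.

```bash
python3 -m pendant '[{"ax":0,"ay":0,"az":0,"dx":0,"dy":0,"dz":0.2,"jaw":0},{"ax":0,"ay":0,"az":0,"dx":0.1,"dy":0,"dz":0.4,"jaw":0},{"ax":0,"ay":0,"az":0,"dx":0.1,"dy":0,"dz":0.6,"jaw":0},{"ax":0,"ay":0,"az":0,"dx":0.1,"dy":0,"dz":0.8,"jaw":0},{"ax":0,"ay":0,"az":0,"dx":0.1,"dy":0,"dz":1.0,"jaw":0},{"ax":0,"ay":0,"az":0,"dx":0.2,"dy":0,"dz":1.2,"jaw":0},{"ax":0,"ay":0,"az":0,"dx":0.2,"dy":0,"dz":1.4,"jaw":0},{"ax":0,"ay":0,"az":0,"dx":0.2,"dy":0,"dz":1.5,"jaw":0}]'
python3 d.py .508 -.2187 .01
python3 - <<'E'
from h import *
w=arm.grab_frame("wrist")["frame"];t=arm.grab_frame("top")["frame"]
cv2.imwrite("pics/c5.png",np.hstack([w[190:440,170:490],t[70:320,360:620]]))
E
```

```text
clock: 6.9
tool_pos: [0.5079, -0.2187, 0.0135]
orientation: [0.089, 0.994, -0.006, 0.061]
contact_force: [-0.2, -0.1, 4.0]
grip_width: -0.0001
6.9 tcp [ 0.5079 -0.2187  0.0135] d cm [0.04 0.01 0.35] F [-0.2 -0.1  4. ] grip -5.9224314112748e-05 q [ 0.39  0.95 -0.06  1.88  0.13  0.2   1.62]
rotvec deg [-0.   7.   0.3]
```

View pics/c5.png

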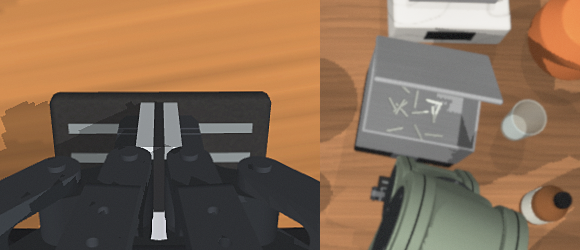

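```bash
python3 -m pendant '[{"ax":0,"ay":0,"az":0,"dx":0,"dy":0,"dz":0.1,"jaw":0},{"ax":0,"ay":0,"az":0,"dx":0,"dy":0,"dz":0.2,"jaw":0},{"ax":0,"ay":0,"az":0,"dx":0,"dy":0,"dz":0.3,"jaw":0},{"ax":0,"ay":0,"az":0,"dx":0.1,"dy":0,"dz":0.4,"jaw":0},{"ax":0,"ay":0,"az":0,"dx":0.1,"dy":0,"dz":0.5,"jaw":0},{"ax":0,"ay":0,"az":0,"dx":0.1,"dy":0,"dz":0.6,"jaw":0},{"ax":0,"ay":0,"az":0,"dx":0.1,"dy":0,"dz":0.7,"jaw":0},{"ax":0,"ay":0,"az":0,"dx":0.1,"dy":0,"dz":0.8,"jaw":0}]'
python3 d.py .508 -.2187 .0
python3 - <<'E'
from h import *
w=arm.grab_frame("wrist")["frame"];t=arm.grab_frame("top")["frame"]
cv2.imwrite("pics/c6.png",np.hstack([w[190:440,170:490],t[70:320,360:620]]))
E
```

```text
clock: 8.0
tool_pos: [0.5081, -0.2188, 0.0055]
orientation: [0.089, 0.994, -0.006, 0.061]
contact_force: [1.8, -0.8, 4.4]
grip_width: -0.0002
8.0 tcp [ 0.5081 -0.2188  0.0055] d cm [0.08 0.   0.54] F [ 1.8 -0.8  4.4] grip -0.00017291300286764562 q [ 0.39  0.97 -0.06  1.88  0.14  0.18  1.62]
rotvec deg [-0.   7.   0.3]
```

View pics/c6.png

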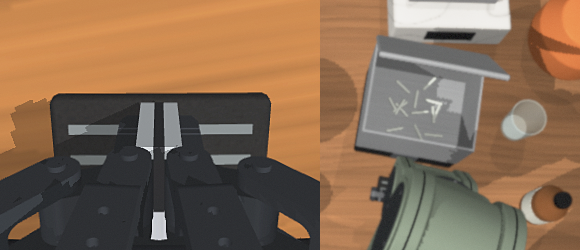

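```bash
python3 -m pendant '[{"ax":0,"ay":0,"az":0,"dx":0,"dy":0,"dz":0.1,"jaw":0},{"ax":0,"ay":0,"az":0,"dx":0,"dy":0,"dz":0.1,"jaw":0},{"ax":0,"ay":0,"az":0,"dx":0,"dy":0,"dz":0.2,"jaw":0},{"ax":0,"ay":0,"az":0,"dx":0,"dy":0,"dz":0.2,"jaw":0},{"ax":0,"ay":0,"az":0,"dx":0,"dy":0,"dz":0.3,"jaw":0},{"ax":0,"ay":0,"az":0,"dx":0,"dy":0,"dz":0.3,"jaw":0},{"ax":0,"ay":0,"az":0,"dx":0,"dy":0,"dz":0.4,"jaw":0},{"ax":0,"ay":0,"az":0,"dx":0,"dy":0,"dz":0.4,"jaw":0}]'
python3 d.py .508 -.2187 .0
```

```text
clock: 9.1
tool_pos: [0.5084, -0.2188, 0.0016]
orientation: [0.089, 0.994, -0.006, 0.061]
contact_force: [-1.0, 1.0, 10.4]
grip_width: -0.0
9.1 tcp [ 0.5084 -0.2188  0.0016] d cm [0.06 0.   0.15] F [-1.   1.  10.4] grip -3.3451511636781155e-05 q [ 0.39  0.97 -0.05  1.88  0.14  0.17  1.62]
rotvec deg [-0.   7.   0.3]
```

The force has doubled to 10 N, so the pedal should be at its stop. I'll press 1 mm more and hold.

```bash
python3 -m pendant '[{"ax":0,"ay":0,"az":0,"dx":0,"dy":0,"dz":0.1,"jaw":0},{"ax":0,"ay":0,"az":0,"dx":0,"dy":0,"dz":0.1,"jaw":0},{"ax":0,"ay":0,"az":0,"dx":0,"dy":0,"dz":0.1,"jaw":0},{"ax":0,"ay":0,"az":0,"dx":0,"dy":0,"dz":0.1,"jaw":0},{"ax":0,"ay":0,"az":0,"dx":0,"dy":0,"dz":0.1,"jaw":0},{"ax":0,"ay":0,"az":0,"dx":0,"dy":0,"dz":0.1,"jaw":0},{"ax":0,"ay":0,"az":0,"dx":0,"dy":0,"dz":0.1,"jaw":0},{"ax":0,"ay":0,"az":0,"dx":0,"dy":0,"dz":0.1,"jaw":0}]'
python3 - <<'E'
from h import *
w=arm.grab_frame("wrist")["frame"];t=arm.grab_frame("top")["frame"]
cv2.imwrite("pics/c7.png",np.hstack([w[190:440,170:490],t[70:320,360:620]]))
E
```

```text
clock: 10.1
tool_pos: [0.5085, -0.2188, 0.0009]
orientation: [0.089, 0.994, -0.006, 0.061]
contact_force: [-1.9, 0.8, 15.9]
grip_width: -0.0003
```

View pics/c7.png

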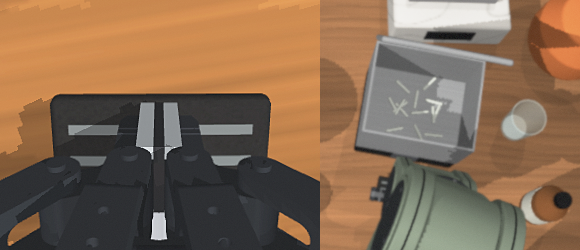

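The force is 15.9 N and still rising against something stiff, and the lid stands upright. The pedal is on its stop, so I'll hold there for two more seconds.

```bash
for i in 1; do python3 -m pendant '[{"ax":0,"ay":0,"az":0,"dx":0,"dy":0,"dz":0.1,"jaw":0},{"ax":0,"ay":0,"az":0,"dx":0,"dy":0,"dz":0.1,"jaw":0},{"ax":0,"ay":0,"az":0,"dx":0,"dy":0,"dz":0.1,"jaw":0},{"ax":0,"ay":0,"az":0,"dx":0,"dy":0,"dz":0.1,"jaw":0},{"ax":0,"ay":0,"az":0,"dx":0,"dy":0,"dz":0.1,"jaw":0},{"ax":0,"ay":0,"az":0,"dx":0,"dy":0,"dz":0.1,"jaw":0},{"ax":0,"ay":0,"az":0,"dx":0,"dy":0,"dz":0.1,"jaw":0},{"ax":0,"ay":0,"az":0,"dx":0,"dy":0,"dz":0.1,"jaw":0}]'; done
python3 -m pendant '[{"ax":0,"ay":0,"az":0,"dx":0,"dy":0,"dz":0,"jaw":0},{"ax":0,"ay":0,"az":0,"dx":0,"dy":0,"dz":0,"jaw":0},{"ax":0,"ay":0,"az":0,"dx":0,"dy":0,"dz":0,"jaw":0},{"ax":0,"ay":0,"az":0,"dx":0,"dy":0,"dz":0,"jaw":0},{"ax":0,"ay":0,"az":0,"dx":0,"dy":0,"dz":0,"jaw":0},{"ax":0,"ay":0,"az":0,"dx":0,"dy":0,"dz":0,"jaw":0},{"ax":0,"ay":0,"az":0,"dx":0,"dy":0,"dz":0,"jaw":0},{"ax":0,"ay":0,"az":0,"dx":0,"dy":0,"dz":0,"jaw":0}]'
python3 - <<'E'
from h import *
cv2.imwrite("pics/s8.png",arm.grab_frame("scene")["frame"])
E
```

```text
clock: 11.2
tool_pos: [0.5086, -0.2189, 0.0005]
orientation: [0.089, 0.994, -0.006, 0.061]
contact_force: [-3.6, 2.1, 19.8]
grip_width: -0.0001
clock: 12.2
tool_pos: [0.5085, -0.2189, 0.0009]
orientation: [0.089, 0.994, -0.006, 0.061]
contact_force: [-1.8, 1.5, 15.9]
grip_width: -0.0002
```

View pics/s8.png

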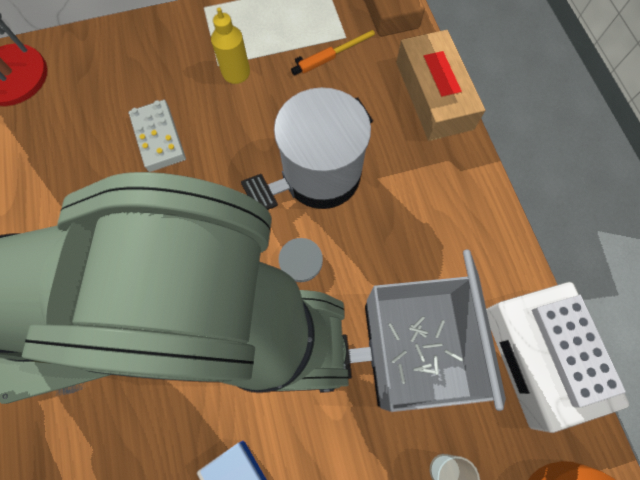

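The lid stood fully open and has been held for more than 2 s. I'll release it now, moving straight up.

```bash
python3 -m pendant '[{"ax":0,"ay":0,"az":0,"dx":-0.1,"dy":0,"dz":-0.6,"jaw":0},{"ax":0,"ay":0,"az":0,"dx":-0.2,"dy":0,"dz":-1.4,"jaw":0},{"ax":0,"ay":0,"az":0,"dx":-0.3,"dy":0,"dz":-2.2,"jaw":0},{"ax":0,"ay":0,"az":0,"dx":-0.4,"dy":0,"dz":-3.0,"jaw":0},{"ax":0,"ay":0,"az":0,"dx":-0.5,"dy":0,"dz":-4.0,"jaw":0},{"ax":0,"ay":0,"az":0,"dx":-0.6,"dy":0,"dz":-5.5,"jaw":0},{"ax":0,"ay":0,"az":0,"dx":-0.8,"dy":0,"dz":-7.5,"jaw":0},{"ax":0,"ay":0,"az":0,"dx":-1.0,"dy":0,"dz":-9,"jaw":0}]'
python3 -m pendant '[{"ax":0,"ay":0,"az":0,"dx":0,"dy":0,"dz":-1,"jaw":0},{"ax":0,"ay":0,"az":0,"dx":0,"dy":0,"dz":-2,"jaw":0},{"ax":0,"ay":0,"az":0,"dx":0,"dy":0,"dz":-3,"jaw":0},{"ax":0,"ay":0,"az":0,"dx":0,"dy":0,"dz":-4,"jaw":0},{"ax":0,"ay":0,"az":0,"dx":0,"dy":0,"dz":-4,"jaw":0},{"ax":0,"ay":0,"az":0,"dx":0,"dy":0,"dz":-4,"jaw":0},{"ax":0,"ay":0,"az":0,"dx":0,"dy":0,"dz":-4,"jaw":0},{"ax":0,"ay":0,"az":0,"dx":0,"dy":0,"dz":-4,"jaw":0}]'
python3 - <<'E'
from h import *
s=arm.grab_frame("scene")["frame"];w=arm.grab_frame("wrist")["frame"]
cv2.imwrite("pics/c9.png",np.hstack([s[60:460,220:540],w[60:460,130:530]]))
E
```

```text
clock: 13.25
tool_pos: [0.5073, -0.2186, 0.0929]
orientation: [0.089, 0.994, -0.006, 0.061]
contact_force: [0.1, 0.4, 0.2]
grip_width: -0.0002
clock: 14.25
tool_pos: [0.5025, -0.2176, 0.1323]
orientation: [0.089, 0.994, -0.006, 0.061]
contact_force: [0.1, -0.0, -0.4]
grip_width: -0.0
```

View pics/c9.png

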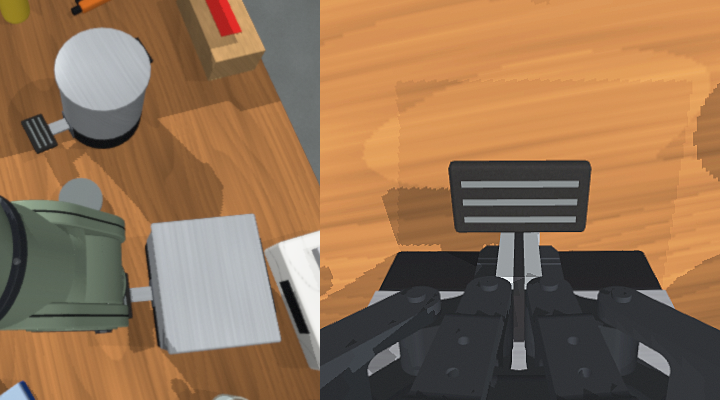

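The rectangular bin's lid is shut and its pad is back up. The round bin is unchanged, and the gripper hangs free of everything with no force on it.

```bash
python3 -c "
from bench import arm
print(arm.observe()['contact_force']);arm.close_job()"
```

```text
[-0.29260402  0.19537802  0.16576275]
the job is handed in; nothing more can be done
```

I pressed the rectangular bin's pedal to its stop with the closed fingertips, held it there for over two seconds, then lifted off so the lid shut. I handed the job in at about 14.4 s on the robot's clock.

- **At the stop:** the push stayed at about 4–5 N while the lid rose. It then climbed to 10, 16 and 20 N over the last millimetre or so. The lid stood upright in the scene and top pictures. I couldn't read the joint angle directly, so the stop is judged from the force and the lid.
- **After release:** the rectangular bin's lid is shut and its pad is back up. The round bin and its pedal look unchanged, and the wrist force is about 0 N with the gripper clear of everything.
- **Fingertip position:** there was no contact with the TCP at 44 mm height, where the stated 14 mm fingertip offset should already have pushed the pad well down. The tips seemed to end well behind the stated point, so I pressed by force feedback instead, ending with the TCP about 1 mm above the bench.
- **Pad height:** crossing the two camera views put the pads at 46–49 mm instead of 56 mm. The pad sizes and positions agreed with the given dimensions within about 2 mm, apart from one side of the round pad (90 mm instead of 85).
- **Refused call:** my first move call was refused for missing keys, and nothing moved.

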